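# Level the mitre saw's extension rail and hold the level down

## Robot

A 6-joint arm with a two-finger parallel gripper is mounted at the origin on the work surface. World frame = base frame: x ahead of the robot, y to its left, z up, the work surface at z = 0. Lengths are in m, angles in degrees, forces in N, time in s.
With the tool pointing down it reaches from about 0.325 to 0.75 m from the base axis. Payload 7.6 kg.
Tool frame: the origin (TCP) lies at the centre of the arm's flange, where the gripper is bolted on; the fingertips stand 173 mm ahead of it and the grasp point (between the pads) lies 155 mm ahead of it (arm.nose_length is the distance from the TCP to the fingertips, in m); z points along the fingers, y is the line along which they close (so a half turn about z gives the same grasp; the last joint's range is limited). The gripper opens to 85 mm and grips with 20 to 120 N. Pads are 22 mm wide; open, the fingers measure 114 mm over their backs; the gripper's body (76 mm by 85 mm) begins 54 mm behind the grasp point. The pads swing forward as they close: fully open they stand 13 mm farther back than shut.
Start: joints at [73.207, 2.991, 80.254, -0, 96.75, -4.028], TCP at [0.116, 0.512, 0.405] pointing down, gripper open.
Joint ranges: [-166.34, 166.34], [-52.06, 124.39], [6.96, 135.62], [-60.46, 240.46], [14.63, 156.25], [-167.68, 167.68]. Speed limits (degrees/s): [147.25, 147.25, 172.46, 180, 180, 180].

## Interface

Orientations are given as a 3x3 rotation matrix whose columns are the frame's x, y, z axes.
In Python, from bench import monitor, cams, finish_job, arm gives the robot as it stands.
- The arm moves only by the tool jog_arm, never from a script. Its argument "commands" is a list that holds one entry, the list of rows, each a list of 4 numbers: the shift along the tool's x, y, z in mm, then the turn about the tool's z in degrees. In form: [[[dx, dy, dz, yaw], ...]]. A call has 1 to 5 rows; each row is the pose to reach, as a shift and turn from the pose commanded when the call began, along the tool's axes at that moment; what a row does not reach only later rows make up. A row lasts 1/10 s, in which the tool goes at most 50 mm and 8.59 degrees, less where a joint would pass 70% of its speed; a pose out of reach is approached as far as the arm can. A call with a gripper value outside its range is refused whole. "claw" is the finger opening in mm, from 0 to 85.4, set as the call begins (left out, the last holds). The fingers move at their own pace and stop on an object; the grip force is fixed at half the most. Time passes only in rows, so rows that repeat a pose let the fingers close. It gives the time, the measured TCP pose, the force, the opening and the grip force at its end, in the units of the state.
- monitor.get_obs(): the state, without advancing time (a new reading comes with each control period).
- cams.get_image(name): name is "scene" or "top" or "wrist"; returns a dict with "frame" (420x560x3 uint8, red, green, blue), "z_map" (420x560 float32, m along the optical axis (not along the pixel's ray), 0 where there is no reading), "fx", "fy", "cx", "cy" (pixels), "R" (3x3) and "t" (3): a world point X has camera coordinates R X + t; the wrist camera has in their place "mount" (4x4, takes a point from camera to tool coordinates, whose origin is the TCP and whose axes are the flange's). Camera axes: x right, y down, z forward; pixel columns grow to the right and rows downward; lengths in m; the calibration is good to about 2 mm. A picture is of the moment at which its call begins: read the wrist's pose just before it.
- finish_job(): hands the job in; it is judged then, once.
The state is a dict: "time": time; "q": joint angles; "joint_vel": joint speeds; "joint_torque": joint torques, N m; "position": TCP position; "tool_rot": TCP orientation; "ft_force": force on the tool from outside, world axes, zero at the start; "torque": the same for the moment, N m; "width": finger opening in m; "grip_force": force on a finger pad.
Only numpy, scipy, OpenCV 4.12 (cv2) and the standard library are available. Lean on these libraries where they do the work, as an engineer would, in place of code of your own. Each camera call takes 0.05 s, during which the arm holds its last target. There are 200 camera calls.

## Task

The extension rail of the mitre saw has sagged at its outer end. Set the yellow spirit level upright along the rail, at the middle of its top, let go of it, and turn the orange knob of the levelling foot until the bubble stands between the two black lines. Then press the level down on the rail with a steady push of about a kilo and finish while still pressing, bubble between the lines, so that I can tighten the lock nut; do not bang the level down or topple it, and leave the drill, the clamp and the piece of trunking where they are.

Things in the scene. Friction and masses are not known exactly. Their poses are not given: they have to be found in the camera images.
- level: yellow torpedo spirit level, a loose bar 160 mm long (its x), 22 wide (its y), 45 high (its z), about 0.22 kg, starting upright on the bench at any yaw. Origin at the centre of its underside, z up. Flat sides: grip it across the 22 mm. Flat top, with a hard flush window over the vial in its middle 60 mm; it may be pressed anywhere. Either way round is right on the rail.
- bubble (a joint): pale 17 mm bubble in the level's green vial: offset (m) from the vial's middle along the level's +x, up to 0.014 either way. It climbs to the higher end, 0.8 mm per mrad of slope along the level (of use only while the level stands on the rail), and settles in about 1 s. Two black lines, inner edges 8.5 mm from the middle: within 0.0015 of 0 it is between them.
- rail_top (a point): middle of the top face of the aluminium extension rail: 300 mm long along this frame's y, 45 wide along its x, 75 above the bench when level; z is normal to the top. The -y end is pinned to the mitre saw, 153 mm from this point; the +y end is carried by the levelling foot and starts about 2 to 3 mm low.
- rail: the same rail, fixed to the bench through saw and foot; it moves only by the levelling screw. Origin at the pivot pin by the saw, 13 mm below the top face and 153 mm from the rail's middle; same axes as rail_top. Beyond the profile's +y end a low steel lug with brass bush and lock nut (at most 19 mm above the pin) carries the screw.
- knob_grip (a point): centre of the orange bar grip of the levelling knob at the height to grip, 125 mm above the bench, on the upright screw axis, 187 mm from the rail's middle towards +y. The bar is 52 mm long (this frame's x), 14 thick (its y), from 17 mm below to 13 mm above this point; under it a black collar, radius 16, 10 high. The point stays put as the knob turns.
- knob: the whole levelling knob with its steel spindle; origin 27 mm below knob_grip. Clockwise seen from above raises the rail's outer (+y) end by 6 mm a turn (2.8 mrad of slope, or about 2.25 mm of bubble, per rad). It turns stiffly and stays where it is left. It starts 1.9 to 3.4 rad short of level, always needing clockwise.
- saw: manual mitre saw fixed to the bench: red base board, grey bed and fence, blade frame 0.21 m high lying along this frame's x, 330 mm from the origin towards -y, with an orange handle at its -x end. Origin on the bench under the middle of the rail; y along the rail towards the knob.
- drill: yellow and black cordless drill lying on its side, about 0.21 x 0.18 m, 65 mm high; leave alone
- clamp: black bar clamp, 300 mm long, 28 mm high, lying on the bench to the left of the knob; leave alone
- trunking: offcut of white cable trunking, 150 x 25 x 16 mm, lying beyond the rail; leave alone
Not all that is in view belongs to the job. Several things have the shape of the level; the one meant has the colours described above.

How it is judged (in metres and radians):
On the way, in this order (a step that is already met when the one before it is completed fails the run):
1. the level stands free and upright along the middle of the rail, the bubble still outside the lines (x of level in the frame of rail_top between -0.012 and 0.012 m and y of level in the frame of rail_top between -0.045 and 0.045 m and z of level in the frame of rail_top between -0.004 and 0.004 m and angle between the x axis of level and the y axis of rail_top, either way round below 0.12 rad and angle between level's own z axis and vertical below 0.08 rad and contact force between the fingers and level below 0.2 N and contact force between level and rail above 1 N and not (value of joint bubble between -0.0015 and 0.0015 m)), for 0.2 s.
2. with the level standing free on the rail, the knob has brought the bubble between the lines (x of level in the frame of rail_top between -0.012 and 0.012 m and y of level in the frame of rail_top between -0.045 and 0.045 m and z of level in the frame of rail_top between -0.004 and 0.004 m and angle between the x axis of level and the y axis of rail_top, either way round below 0.12 rad and angle between level's own z axis and vertical below 0.08 rad and contact force between the fingers and level below 0.2 N and value of joint bubble between -0.0015 and 0.0015 m and angle between rail_top's own z axis and vertical below 0.0035 rad), for 0.3 s.
At the end, for the whole second after the job is handed in: Still pressed by the fingers, the level bears on the rail with 6 to 30 N; it is upright, along the rail within 0.12 rad, within 12 mm of its centre line and 45 mm of its middle; bubble within 1.5 mm of the middle of the vial, rail level within 3.5 mrad, knob let go, all through the last second (x of level in the frame of rail_top between -0.012 and 0.012 m and y of level in the frame of rail_top between -0.045 and 0.045 m and z of level in the frame of rail_top between -0.004 and 0.004 m and angle between the x axis of level and the y axis of rail_top, either way round below 0.12 rad and angle between level's own z axis and vertical below 0.08 rad and value of joint bubble between -0.0015 and 0.0015 m and angle between rail_top's own z axis and vertical below 0.0035 rad and contact force between the fingers and level above 2 N and contact force between level and rail between 6 and 30 N and contact force between the fingers and knob below 0.3 N); the arm keeps its last pose, push and grip.
It fails at once if the level is toppled (angle between level's own z axis and vertical above 0.6 rad).
It fails at once if the level is banged or forced down on the rail (over 60 N) (contact force between level and rail above 60 N).
It fails at once if the drill is shifted by more than 20 mm (distance of drill from where it was at the start of the episode above 0.02 m).
It fails at once if the clamp is shifted by more than 20 mm (distance of clamp from where it was at the start of the episode above 0.02 m).
It fails at once if the trunking is shifted by more than 20 mm (distance of trunking from where it was at the start of the episode above 0.02 m).
It also fails if it takes over 72 s, if anything falls off the work surface, if the arm or the gripper's body presses on something with over 40 N, if the wrist force passes 120 N, or if a joint passes its speed limit or range.

## Working session

There is one attempt and no reset: what is moved stays moved. The work goes in short steps, Python scripts to look and compute and a tool call to move; the robot and the scene stay as the last step left them, time stands still between calls to the robot, and variables do not carry over. Pictures are saved under pics/ and viewed, at most 10 in all, crops included, and the job is handed in when it is done.

Besides the shell and the picture viewer there is one more tool, called as name([rows], argument=value, ...), one row to a line, values as JSON. jog_arm: Moves the arm, as the interface text tells. Its arguments: {"type":"object","properties":{"commands":{"type":"array"},"claw":{"type":"number"}},"required":["commands"]}

```bash
ls; mkdir -p pics; cat > h.py <<'E'
import numpy as np, cv2
from bench import monitor, cams, finish_job, arm
def grab(n,save=None):
    o=monitor.get_obs(); im=cams.get_image(n)
    if save: cv2.imwrite('pics/'+save,im['frame'][:,:,::-1])
    if 'mount' in im:
        M=np.array(im['mount']); R=np.array(o['tool_rot']); p=np.array(o['position'])
        im['Rc']=R@M[:3,:3]; im['o']=R@M[:3,3]+p
    else:
        R=np.array(im['R']); im['Rc']=R.T; im['o']=-R.T@np.array(im['t'])
    return im
def plane(im,uv,z):
    uv=np.atleast_2d(uv).astype(float)
    d=np.c_[(uv[:,0]-im['cx'])/im['fx'],(uv[:,1]-im['cy'])/im['fy'],np.ones(len(uv))]@im['Rc'].T
    return im['o']+d*((z-im['o'][2])/d[:,2])[:,None]
def cloud(im):
    z=im['z_map']; v,u=np.indices(z.shape)
    c=np.stack([(u-im['cx'])/im['fx']*z,(v-im['cy'])/im['fy']*z,z],-1)
    P=c@im['Rc'].T+im['o']; P[z==0]=np.nan
    return P
E
python3 - <<'E'
from h import *
a=grab('top','top0.png'); b=grab('scene','scene0.png')
o=monitor.get_obs(); print(o)
print(a['o'],b['o'])
c=np.hstack([a['frame'],b['frame']])[:,:,::-1]
E
```

```text
pics
{'time': 0.1, 'q': array([ 7.32098339e+01,  3.02472858e+00,  8.03070187e+01,  1.48129518e-03,
        9.67503345e+01, -4.02903634e+00]), 'joint_vel': array([ 0.0070383 , -0.07816054, -0.18917843, -0.11249738,  0.0218246 ,
       -0.03567542]), 'joint_torque': array([ 9.90913177e-04, -3.82585359e+01, -3.60981739e+01, -4.38905727e-05,
        4.83452939e-03,  3.56441456e-05]), 'position': array([0.11594412, 0.51201353, 0.40394787]), 'tool_rot': array([[-9.75300071e-01,  2.20883633e-01, -4.38410812e-04],
       [ 2.20884032e-01,  9.75299125e-01, -1.36410890e-03],
       [ 1.26272352e-04, -1.42725345e-03, -9.99998974e-01]]), 'ft_force': array([-0.87229217,  0.37108812,  0.18967046]), 'torque': array([ 0.04367059,  0.03402948, -0.00700843]), 'grip_force': 0.0, 'width': 0.08536284157041736}
[0.30853395 0.08645029 1.39635979] [1.12784486 1.00595514 1.43924553]
```

View pics/top0.png

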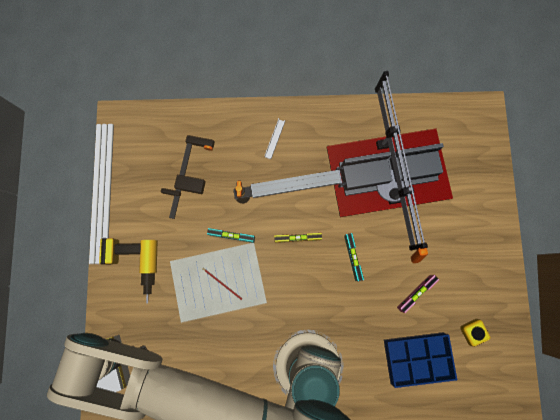

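View pics/scene0.png

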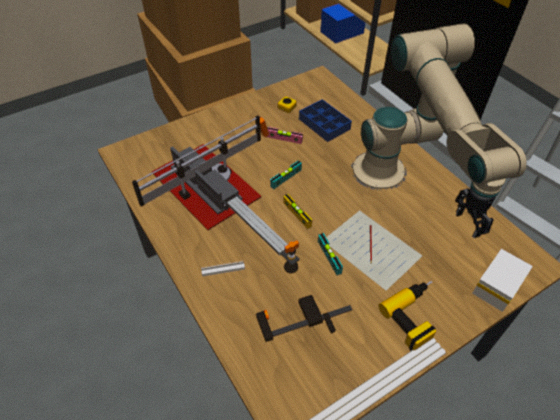

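The top view shows four level-shaped objects: teal at (231,236), yellow at (298,238), teal at (354,257) and magenta at (418,293). The yellow one at (298,238) matches the description. The knob is at (240,190), and the rail runs from (250,189) to (340,178).

```bash
python3 - <<'E'
from h import *
a=grab('top')
f=a['frame']; P=cloud(a)
cv2.imwrite('pics/crop.png',cv2.resize(f[150:270,190:370,::-1],None,fx=4,fy=4,interpolation=cv2.INTER_CUBIC))
hsv=cv2.cvtColor(f,cv2.COLOR_RGB2HSV)
def rep(n,m,box):
    mm=np.zeros(m.shape,bool); y0,y1,x0,x1=box; mm[y0:y1,x0:x1]=m[y0:y1,x0:x1]
    v,u=np.nonzero(mm); p=P[mm]; p=p[~np.isnan(p[:,0])]
    uv=np.c_[u,v].astype(np.float32); r=cv2.minAreaRect(uv)
    print(n,len(u),'z',np.nanpercentile(p[:,2],[5,50,95]).round(3),'rect',r,'mean',p.mean(0).round(4))
    return uv,r,p
z=P[:,:,2]
uv,r,p=rep('level',z>0.03,(225,250,270,328))
b=plane(a,cv2.boxPoints(r),0.045);print(b.round(4),plane(a,[r[0]],0.045))
uv,r,p=rep('rail',(z>0.06)&(z<0.09)&(hsv[:,:,1]<60),(165,205,252,338))
print(plane(a,cv2.boxPoints(r),0.074).round(4))
q=p[:,:2]-p[:,:2].mean(0);w=np.linalg.svd(q,full_matrices=False)[2][0];print('dir',w,np.degrees(np.arctan2(w[1],w[0])))
uv,r,p=rep('knob',(z>0.10)&(z<0.16),(170,210,225,255))
print(plane(a,cv2.boxPoints(r),0.138).round(4),plane(a,[r[0]],.138))
E
```

```text
level 299 z [0.032 0.044 0.049] rect ((297.56134033203125, 237.01144409179688), (6.866189002990723, 47.27688217163086), 86.53176879882812) mean [0.4238 0.0222 0.0432]
[[ 0.4319  0.1032  0.045 ]
 [ 0.4382 -0.0561  0.045 ]
 [ 0.4151 -0.0566  0.045 ]
 [ 0.4088  0.1022  0.045 ]] [[0.42347251 0.02317701 0.045     ]]
rail 1197 z [0.068 0.074 0.079] rect ((294.85809326171875, 183.43368530273438), (15.004155158996582, 88.4953842163086), 79.50852966308594) mean [0.602  0.0285 0.0735]
[[ 0.6028  0.1795  0.074 ]
 [ 0.6518 -0.1157  0.074 ]
 [ 0.6005 -0.1225  0.074 ]
 [ 0.552   0.1709  0.074 ]]
dir [ 0.14737731 -0.98908034] -81.52503173854409
knob 111 z [0.107 0.136 0.142] rect ((239.5, 189.0), (16.0, 9.0), 90.0) mean [0.5745 0.2105 0.1298]
[[0.5999 0.223  0.138 ]
 [0.5992 0.1941 0.138 ]
 [0.5469 0.1945 0.138 ]
 [0.5476 0.2233 0.138 ]] [[0.5733193  0.20874234 0.138     ]]
```

View pics/crop.png

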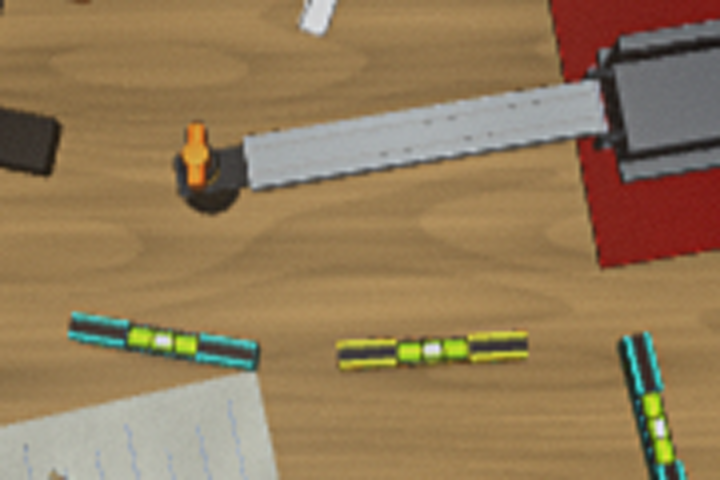

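The crop confirms the yellow level with the green vial. Moving above it.

jog_arm([
  [[-34,-34,0,0],[-68,-68,0,0],[-102,-102,0,0],[-136,-136,0,0],[-170,-170,0,0]],
])

```text
time: 0.65
position: [0.2446, 0.3069, 0.4045]
tool_rot: [[-0.975, 0.22, 0.0], [0.22, 0.975, 0.0], [-0.0, 0.0, -1.0]]
ft_force: [0.5, -0.1, -0.0]
width: 0.0852
grip_force: 0.0
```

jog_arm([
  [[-34,-34,0,0],[-68,-68,0,0],[-102,-102,0,0],[-136,-136,0,0],[-170,-170,0,0]],
])

```text
time: 1.15
position: [0.3729, 0.1034, 0.4047]
tool_rot: [[-0.975, 0.221, 0.001], [0.221, 0.975, 0.0], [-0.001, 0.0, -1.0]]
ft_force: [0.7, 0.8, 0.4]
width: 0.0851
grip_force: 0.0
```

jog_arm([
  [[-34,-34,0,8],[-68,-69,0,16],[-68,-69,0,24],[-68,-69,0,32],[-68,-69,0,40]],
])

```text
time: 1.65
position: [0.4237, 0.0224, 0.4043]
tool_rot: [[-0.599, 0.8, -0.001], [0.8, 0.599, 0.0], [0.001, -0.001, -1.0]]
ft_force: [0.4, -0.1, -0.7]
width: 0.0854
grip_force: 0.0
```

jog_arm([
  [[0,0,0,8],[0,0,0,16],[0,0,0,24],[0,0,0,32],[0,0,0,35]],
])

```text
time: 2.15
position: [0.4235, 0.023, 0.4044]
tool_rot: [[-0.034, 0.999, -0.001], [0.999, 0.034, 0.0], [0.0, -0.001, -1.0]]
ft_force: [0.3, -0.3, -0.1]
width: 0.0854
grip_force: 0.0
```

```bash
cat >> h.py <<'E'
def go(x,y,z,th=None):
    o=monitor.get_obs(); R=np.array(o['tool_rot']); d=R.T@(np.array([x,y,z])-o['position'])*1000
    t0=np.degrees(np.arctan2(R[1,1],R[0,1])); print('t',o['time'],'pos',o['position'].round(4),'th',t0.round(2),'tilt',R[:,2].round(4),'w',o['width'],'gf',o['grip_force'],'F',o['ft_force'].round(2))
    print('jog',d.round(1),None if th is None else round(t0-th,2))
E
python3 - <<'E'
from h import *
w=grab('wrist','w1.png'); f=w['frame']; P=cloud(w); z=P[:,:,2]
hsv=cv2.cvtColor(f,cv2.COLOR_RGB2HSV)
m=(z>0.03)&(z<0.06)&(P[:,:,0]>0.33)&(P[:,:,0]<.5)&(abs(P[:,:,1]-.023)<.1)
v,u=np.nonzero(m);p=P[m]
r=cv2.minAreaRect((p[:,:2]*1000).astype(np.float32));print(len(p),r,np.percentile(p[:,2],[5,50,95]))
print(np.median(p,0))
go(r[0][0]/1000,r[0][1]/1000,.185,2.3)
E
```

```text
3691 ((422.7021179199219, 22.17359161376953), (21.45424461364746, 159.99192810058594), 2.262131690979004) [0.03174373 0.04657134 0.04819598]
[0.42251711 0.03078647 0.04657134]
t 2.2 pos [0.4235 0.023  0.4044] th 1.94 tilt [-5.e-04  1.e-04 -1.e+00] w 0.08556894404768012 gf 0.0 F [ 0.68 -0.06  0.56]
jog [ -0.8  -0.7 219.4] -0.36
```

View pics/w1.png

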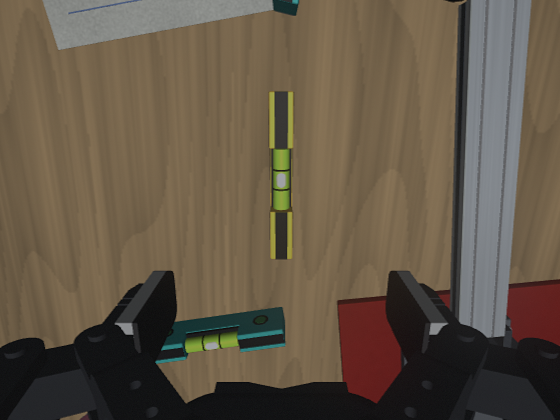

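The wrist view shows the yellow level at (281,176), as measured, with the rail at right. Descend and grip.

jog_arm([
  [[-1,-1,40,0],[-1,-1,80,0],[-1,-1,120,0],[-1,-1,160,0],[-1,-1,195,0]],
])

```text
time: 2.7
position: [0.422, 0.022, 0.2076]
tool_rot: [[-0.04, 0.999, -0.001], [0.999, 0.04, 0.0], [0.0, -0.001, -1.0]]
ft_force: [0.3, -1.0, 0.3]
width: 0.0853
grip_force: 0.0
```

jog_arm([
  [[0,0,12,0],[0,0,20,0],[0,0,24,0],[0,0,24,0]],
])

```text
time: 3.1
position: [0.4231, 0.022, 0.1867]
tool_rot: [[-0.039, 0.999, 0.002], [0.999, 0.039, 0.0], [-0.0, 0.002, -1.0]]
ft_force: [1.2, 0.5, -0.3]
width: 0.0853
grip_force: 0.0
```

jog_arm([
  [[0,0,0,0],[0,0,0,0],[0,0,0,0],[0,0,0,0],[0,0,0,0]],
], claw=0)

```text
time: 3.6
position: [0.4228, 0.022, 0.1861]
tool_rot: [[-0.039, 0.999, 0.001], [0.999, 0.039, 0.0], [0.0, 0.001, -1.0]]
ft_force: [0.1, 0.6, 3.4]
width: 0.021
grip_force: 59.5
```

jog_arm([
  [[0,0,0,0],[0,0,0,0],[0,0,0,0],[0,0,0,0],[0,0,0,0]],
])

```text
time: 4.1
position: [0.4228, 0.022, 0.1861]
tool_rot: [[-0.039, 0.999, 0.001], [0.999, 0.039, 0.0], [0.0, 0.001, -1.0]]
ft_force: [-0.6, -0.8, 4.8]
width: 0.0213
grip_force: 59.9
```

jog_arm([
  [[0,0,-30,0],[0,0,-70,0],[0,0,-110,0],[0,0,-150,0],[0,0,-190,0]],
])

```text
time: 4.6
position: [0.4221, 0.022, 0.3763]
tool_rot: [[-0.039, 0.999, -0.002], [0.999, 0.039, 0.0], [0.0, -0.002, -1.0]]
ft_force: [0.8, -0.2, -2.9]
width: 0.0216
grip_force: 59.2
```

```bash
python3 - <<'E'
from h import *
# rail from top cam refined by depth cloud of rail top in wrist view
w=grab('wrist','w2.png'); P=cloud(w); z=P[:,:,2]
m=(z>0.062)&(z<0.085)&(P[:,:,0]>.53)&(P[:,:,1]>-.1)&(P[:,:,1]<.17)
p=P[m]; r=cv2.minAreaRect((p[:,:2]*1000).astype(np.float32));print(len(p),r, np.nanmin(p[:,1]),np.nanmax(p[:,1]))
print(cv2.boxPoints(r))
go(.602,.0285,.375,9)
E
```

```text
22959 ((600.8244018554688, 33.678489685058594), (47.05158996582031, 275.1728515625), 8.216612815856934) -0.09996129752144656 0.166559011652975
[[ 557.87683   166.49036 ]
 [ 597.20337  -105.857796]
 [ 643.772     -99.13338 ]
 [ 604.44543   173.21478 ]]
t 4.65 pos [0.4228 0.022  0.3838] th 2.24 tilt [ 9.4e-03 -2.0e-04 -1.0e+00] w 0.021025926625747905 gf 59.73674297332764 F [ 1.28 -0.82  4.81]
jog [ -0.5 179.3  10.4] -6.76
```

jog_arm([
  [[-1,35,0,-2],[-2,70,0,-4],[-4,110,0,-6],[-5,150,0,-6],[-6,179,0,-6]],
])

```text
time: 5.15
position: [0.6035, 0.0229, 0.3734]
tool_rot: [[-0.143, 0.99, -0.003], [0.99, 0.143, 0.0], [0.001, -0.003, -1.0]]
ft_force: [0.4, 1.3, -1.9]
width: 0.0213
grip_force: 59.9
```

jog_arm([
  [[0,0,30,0],[0,0,65,0],[0,0,90,0],[0,0,98,0],[0,0,98,0]],
])

```text
time: 5.65
position: [0.6013, 0.0229, 0.2757]
tool_rot: [[-0.143, 0.99, -0.004], [0.99, 0.143, 0.0], [0.001, -0.004, -1.0]]
ft_force: [0.2, 0.2, -1.7]
width: 0.0212
grip_force: 60.0
```

```bash
python3 - <<'E'
from h import *
go(.602,.023,.262,8.2)
w=grab('wrist','w3.png'); P=cloud(w); z=P[:,:,2]
m=(z>0.062)&(z<0.08)&(P[:,:,0]>.53)&(P[:,:,1]>-.12)&(P[:,:,1]<.19)
p=P[m]; r=cv2.minAreaRect((p[:,:2]*1000).astype(np.float32));print(len(p),r,np.polyfit(p[:,1]-.023,p[:,2],1))
print(cv2.boxPoints(r))
m=(z>0.10)&(z<0.16)&(P[:,:,1]<.12)&(P[:,:,1]>-.1);p=P[m];print('level',len(p),np.median(p[:,2]),cv2.minAreaRect((p[:,:2]*1000).astype(np.float32)))
E
```

```text
t 5.65 pos [0.6013 0.0229 0.2757] th 8.23 tilt [-3.9e-03  2.0e-04 -1.0e+00] w 0.02117219486006173 gf 60.023573487997055 F [ 0.16  0.19 -1.69]
jog [-0.1  0.7 13.7] 0.03
12723 ((601.0294189453125, 38.141021728515625), (45.289615631103516, 198.27886962890625), 8.191676139831543) [-0.00755594  0.07561226]
[[564.48975  133.04237 ]
 [592.7416   -63.213432]
 [637.5691   -56.76033 ]
 [609.31726  139.49548 ]]
level 30680 0.13650604520660492 ((607.2841186523438, 43.483001708984375), (108.74555969238281, 90.56106567382812), 71.15530395507812)
```

View pics/w3.png

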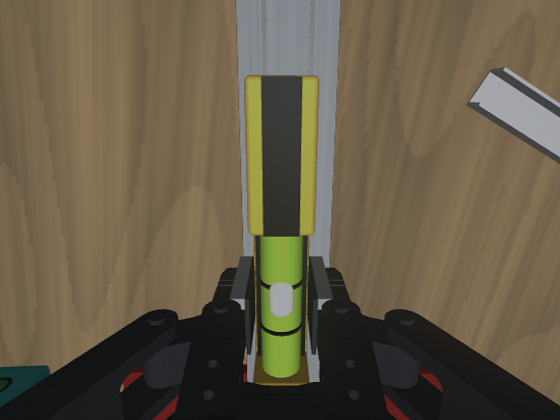

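The level hangs parallel over the rail (280,160), centred within 2 mm, with the bubble at (282,298). Lower gently.

jog_arm([
  [[0,2,5,0],[0,2,9,0],[0,2,12,0],[0,2,12,0],[0,2,12,0]],
])

```text
time: 6.2
position: [0.6036, 0.0232, 0.2659]
tool_rot: [[-0.143, 0.99, 0.0], [0.99, 0.143, 0.0], [0.0, 0.0, -1.0]]
ft_force: [-0.3, -1.4, -1.9]
width: 0.0211
grip_force: 60.0
```

jog_arm([
  [[0,0,0.5,0],[0,0,1,0],[0,0,1,0],[0,0,1,0],[0,0,1,0]],
])

```text
time: 6.7
position: [0.6037, 0.0232, 0.2647]
tool_rot: [[-0.143, 0.99, 0.0], [0.99, 0.143, 0.0], [0.0, 0.0, -1.0]]
ft_force: [0.5, -0.4, -2.5]
width: 0.0212
grip_force: 60.0
```

jog_arm([
  [[0,0,1,0],[0,0,2,0],[0,0,2,0],[0,0,2,0],[0,0,2,0]],
])

```text
time: 7.2
position: [0.6037, 0.0233, 0.2627]
tool_rot: [[-0.143, 0.99, 0.0], [0.99, 0.143, 0.0], [0.0, 0.0, -1.0]]
ft_force: [0.7, 0.2, -2.7]
width: 0.0211
grip_force: 60.0
```

jog_arm([
  [[0,0,0.5,0],[0,0,1,0],[0,0,1,0],[0,0,1,0]],
])

```text
time: 7.6
position: [0.6036, 0.0232, 0.2616]
tool_rot: [[-0.143, 0.99, -0.0], [0.99, 0.143, 0.0], [0.0, -0.0, -1.0]]
ft_force: [0.0, 0.9, -2.6]
width: 0.0213
grip_force: 60.0
```

jog_arm([
  [[0,0,0.5,0],[0,0,0.5,0],[0,0,0.5,0]],
])

```text
time: 7.9
position: [0.6036, 0.0232, 0.2612]
tool_rot: [[-0.143, 0.99, 0.0], [0.99, 0.143, 0.0], [0.0, 0.0, -1.0]]
ft_force: [-0.2, -0.5, -2.7]
width: 0.0213
grip_force: 60.0
```

jog_arm([
  [[0,0,0.5,0],[0,0,0.5,0],[0,0,0.5,0]],
])

```text
time: 8.2
position: [0.6036, 0.0233, 0.2607]
tool_rot: [[-0.143, 0.99, -0.0], [0.99, 0.143, 0.0], [0.0, -0.0, -1.0]]
ft_force: [0.0, 0.3, -2.0]
width: 0.0213
grip_force: 60.0
```

jog_arm([
  [[0,0,0.5,0],[0,0,0.5,0],[0,0,0.5,0]],
])

```text
time: 8.5
position: [0.6037, 0.0233, 0.2604]
tool_rot: [[-0.143, 0.99, 0.0], [0.99, 0.143, 0.0], [0.0, 0.0, -1.0]]
ft_force: [-0.6, 1.3, -0.6]
width: 0.021
grip_force: 60.3
```

Contact has begun. Release.

jog_arm([
  [[0,0,0,0],[0,0,0,0],[0,0,0,0],[0,0,0,0],[0,0,0,0]],
], claw=60)

```text
time: 9.0
position: [0.6037, 0.0232, 0.2603]
tool_rot: [[-0.143, 0.99, 0.0], [0.99, 0.143, 0.0], [0.0, 0.0, -1.0]]
ft_force: [1.1, 0.0, 0.0]
width: 0.0601
grip_force: 0.0
```

jog_arm([
  [[0,0,-20,0],[0,0,-50,0],[0,0,-90,0],[0,0,-120,0],[0,0,-120,0]],
], claw=60)

```text
time: 9.5
position: [0.6038, 0.0232, 0.3863]
tool_rot: [[-0.143, 0.99, 0.01], [0.99, 0.143, -0.0], [-0.002, 0.01, -1.0]]
ft_force: [0.8, -0.1, 0.6]
width: 0.0605
grip_force: 0.0
```

```bash
python3 - <<'E'
from h import *
w=grab('wrist','w4.png'); P=cloud(w); z=P[:,:,2]
m=(z>0.112)&(z<0.13)&(abs(P[:,:,0]-.604)<.04)&(P[:,:,1]<.12)&(P[:,:,1]>-.1);p=P[m];print('level',len(p),np.median(p[:,2]),cv2.minAreaRect((p[:,:2]*1000).astype(np.float32)),np.polyfit(p[:,1],p[:,2],1))
a=grab('top');P=cloud(a);z=P[:,:,2]
m=(z>0.125)&(z<0.16)&(abs(P[:,:,0]-.575)<.06)&(abs(P[:,:,1]-.21)<.04)
v,u=np.nonzero(m); print(cv2.minAreaRect(np.c_[u,v].astype(np.float32)));p=P[m];q=p[:,:2]-p[:,:2].mean(0);s=np.linalg.svd(q,full_matrices=False);print(len(p),p.mean(0),np.degrees(np.arctan2(s[2][0][1],s[2][0][0])),s[1])
hsv=cv2.cvtColor(a['frame'],cv2.COLOR_RGB2HSV);m=(hsv[:,:,0]<18)&(hsv[:,:,1]>180)&(hsv[:,:,2]>120);m[:170]=0;m[210:]=0;m[:,:225]=0;m[:,255:]=0
v,u=np.nonzero(m);q=plane(a,np.c_[u,v],.138)[:,:2];c=q.mean(0);s=np.linalg.svd(q-c,full_matrices=False);print(len(u),c,s[2][0],s[1])
go(.5745,.2105,.33,98)
E
```

```text
level 6313 0.12027053277705127 ((603.2555541992188, 23.785484313964844), (22.025861740112305, 159.56182861328125), 8.240234375) [-0.00387152  0.1196487 ]
((238.0, 188.5), (15.0, 6.0), 90.0)
76 [0.5751438  0.21196678 0.13810329] 179.40624384487316 [0.11957145 0.04027171]
34 [0.57574309 0.21221693] [-0.99997953 -0.00639817] [0.10000357 0.0252696 ]
t 9.6 pos [0.6036 0.0232 0.3807] th 8.23 tilt [ 0.0014  0.     -1.    ] w 0.059955962312568965 gf 0.0 F [-0.65  0.02  0.05]
jog [189.5  -2.1  50.7] -89.77
```

View pics/w4.png

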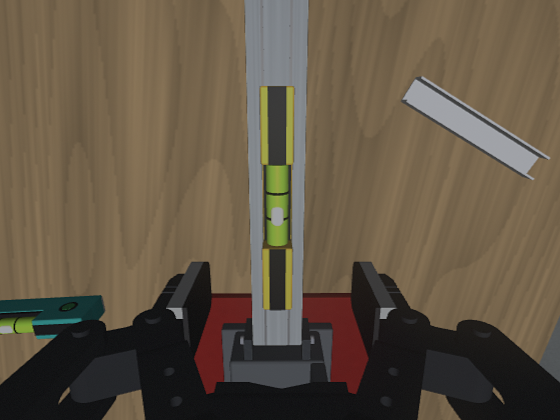

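The level stands free on the rail, with the bubble at (277,215), beyond the lower black line on the saw side. Now to the knob; its bar lies along world x.

jog_arm([
  [[38,0,0,-8],[76,0,0,-16],[114,0,0,-24],[152,0,0,-32],[189,-1,0,-40]],
], claw=60)

```text
time: 10.1
position: [0.5751, 0.2116, 0.378]
tool_rot: [[-0.75, 0.662, -0.003], [0.662, 0.75, -0.001], [0.002, -0.003, -1.0]]
ft_force: [1.8, 0.2, -0.1]
width: 0.0601
grip_force: 0.0
```

jog_arm([
  [[0,0,0,-8],[0,0,0,-16],[0,0,0,-24],[0,0,0,-32],[0,0,0,-40]],
])

```text
time: 10.6
position: [0.5755, 0.2102, 0.3779]
tool_rot: [[-1.0, 0.025, -0.003], [0.025, 1.0, -0.001], [0.003, -0.001, -1.0]]
ft_force: [-0.0, 0.2, -0.7]
width: 0.0602
grip_force: 0.0
```

```bash
cat >> h.py <<'E'
def knob():
    w=grab('wrist'); P=cloud(w); z=P[:,:,2]
    m=(z>0.125)&(z<0.15)&(abs(P[:,:,0]-.576)<.06)&(abs(P[:,:,1]-.211)<.06)
    p=P[m]; r=cv2.minAreaRect((p[:,:2]*1000).astype(np.float32)); print('knob',len(p),r,np.median(p[:,2]))
    return w
E
python3 - <<'E'
from h import *
w=knob();cv2.imwrite('pics/w5.png',w['frame'][:,:,::-1])
go(.576,.2105,.286,90)
E
```

```text
knob 2063 ((575.4955444335938, 212.15040588378906), (51.2987174987793, 21.457515716552734), 9.34518051147461) 0.13990769020320903
t 10.65 pos [0.5755 0.2101 0.3779] th 88.96 tilt [-0.0034 -0.001  -1.    ] w 0.060056438294474775 gf 0.0 F [-0.26 -0.19 -0.47]
jog [-0.8  0.5 91.9] -1.04
```

View pics/w5.png

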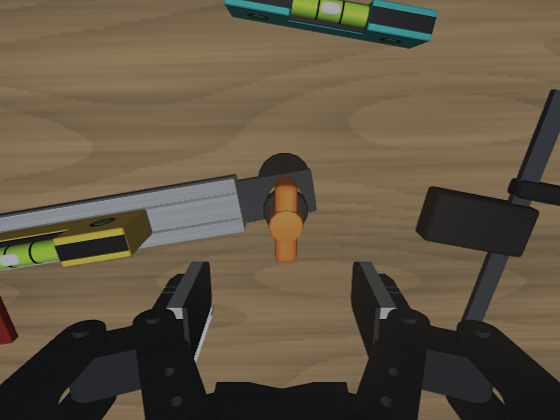

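The bar grip is at (286,220), aligned between the open fingers. Grip it, and work out the turn from the earlier bubble picture.

jog_arm([
  [[0,1,30,-1],[0,1,60,-1],[0,1,85,-1],[0,1,92,-1],[0,1,92,-1]],
])

```text
time: 11.15
position: [0.5753, 0.211, 0.2863]
tool_rot: [[-1.0, 0.015, -0.004], [0.015, 1.0, -0.001], [0.004, -0.001, -1.0]]
ft_force: [-0.8, 0.0, 1.3]
width: 0.0597
grip_force: 0.0
```

jog_arm([
  [[0,0,0,0],[0,0,0,0],[0,0,0,0],[0,0,0,0],[0,0,0,0]],
], claw=0)

```text
time: 11.65
position: [0.5757, 0.2122, 0.29]
tool_rot: [[-1.0, 0.013, 0.003], [0.013, 1.0, 0.003], [-0.003, 0.003, -1.0]]
ft_force: [0.2, 6.0, 2.7]
width: 0.0126
grip_force: 61.2
```

```bash
cat >> h.py <<'E'
def bubble(f,box):
    y0,y1,x0,x1=box; c=f[y0:y1,x0:x1]; hsv=cv2.cvtColor(c,cv2.COLOR_RGB2HSV)
    g=(hsv[:,:,0]>28)&(hsv[:,:,0]<50)&(hsv[:,:,1]>120)&(hsv[:,:,2]>70); wh=(hsv[:,:,1]<90)&(hsv[:,:,2]>150)
    n,l,s,ce=cv2.connectedComponentsWithStats(wh.astype(np.uint8)); print('bubble comps',[(tuple(ce[i].round(1)+[x0,y0]),s[i].tolist()) for i in range(1,n) if s[i][4]>15])
    mid=c[:,(x1-x0)//2]; print('col profile V',[(y0+i,*map(int,mid[i])) for i in range(len(mid))])
E
python3 - <<'E'
from h import *
f=cv2.imread('pics/w4.png')[:,:,::-1].copy()
c=f[160:252,268:287].astype(int)
for i in range(0,92): 
    r=c[i]; print(160+i, r[:,0].mean().round().astype(int), r[:,1].mean().round().astype(int),r[:,2].mean().round().astype(int),end=' | ')
go(.5755,.2115,.286,90)
E
```

```text
160 61 61 54 | 161 60 61 53 | 162 60 60 53 | 163 59 58 53 | 164 59 59 51 | 165 80 98 40 | 166 132 159 62 | 167 128 155 61 | 168 127 154 60 | 169 127 154 60 | 170 127 154 60 | 171 127 154 61 | 172 127 154 60 | 173 127 154 60 | 174 127 154 60 | 175 127 154 60 | 176 127 154 60 | 177 127 154 60 | 178 127 154 60 | 179 127 153 60 | 180 127 154 60 | 181 127 154 60 | 182 126 153 60 | 183 126 153 60 | 184 126 153 60 | 185 126 153 60 | 186 126 153 60 | 187 126 153 60 | 188 126 153 60 | 189 126 153 60 | 190 126 154 60 | 191 127 154 60 | 192 111 133 54 | 193 39 40 29 | 194 43 47 31 | 195 90 110 46 | 196 129 158 61 | 197 126 154 60 | 198 126 153 60 | 199 125 153 60 | 200 125 153 60 | 201 125 153 59 | 202 125 153 60 | 203 125 153 60 | 204 125 153 60 | 205 125 153 59 | 206 125 153 61 | 207 130 152 84 | 208 137 152 111 | 209 139 152 118 | 210 140 151 122 | 211 140 151 123 | 212 140 151 123 | 213 140 151 123 | 214 140 151 123 | 215 140 151 123 | 216 140 151 123 | 217 135 144 121 | 218 116 117 114 | 219 117 120 113 | 220 131 139 118 | 221 141 152 123 | 222 139 151 120 | 223 137 151 113 | 224 134 151 101 | 225 129 150 85 | 226 124 151 59 | 227 123 152 58 | 228 124 152 59 | 229 123 152 59 | 230 124 152 59 | 231 124 152 59 | 232 123 152 59 | 233 123 152 58 | 234 123 152 58 | 235 123 151 58 | 236 123 152 59 | 237 123 152 58 | 238 123 151 58 | 239 123 152 58 | 240 123 151 58 | 241 123 151 58 | 242 123 151 58 | 243 123 152 58 | 244 121 146 57 | 245 107 119 50 | 246 75 63 34 | 247 78 66 35 | 248 98 82 40 | 249 73 67 41 | 250 57 56 43 | 251 59 58 44 | t 11.65 pos [0.5757 0.2122 0.29  ] th 89.28 tilt [ 0.0031  0.0031 -1.    ] w 0.012607668648737715 gf 61.1532461643219 F [0.16 6.03 2.7 ]
jog [ 0.2 -0.7  4. ] -0.72
```

Grip is on. Estimated turn is about 172° clockwise (+yaw).

jog_arm([
  [[0,0,0,6],[0,0,0,12],[0,0,0,18],[0,0,0,24],[0,0,0,30]],
])

```text
time: 12.15
position: [0.5757, 0.2122, 0.29]
tool_rot: [[-0.858, 0.514, 0.003], [0.514, 0.858, 0.003], [-0.001, 0.004, -1.0]]
ft_force: [0.9, 5.5, 3.2]
width: 0.0127
grip_force: 61.2
```

```bash
python3 - <<'E'
from h import *
go(.576,.2115,.286,0); print(monitor.get_obs()['torque'],monitor.get_obs()['q'])
E
```

```text
t 12.15 pos [0.5757 0.2122 0.29  ] th 59.05 tilt [ 0.0029  0.003  -1.    ] w 0.012655841282941 gf 61.16330444812775 F [0.91 5.45 3.23]
jog [-0.7 -0.5  4. ] 59.05
[0.62023003 0.02907427 0.09733699] [ 16.76905564  20.61006374  73.29413882   0.11364668  85.88531858
 -42.29178785]
```

jog_arm([
  [[0,0,0,8],[0,0,0,16],[0,0,0,24],[0,0,0,32],[0,0,0,40]],
])

```text
time: 12.65
position: [0.5757, 0.2122, 0.29]
tool_rot: [[-0.325, 0.946, 0.003], [0.946, 0.325, 0.003], [0.002, 0.004, -1.0]]
ft_force: [0.8, 6.5, 2.4]
width: 0.0128
grip_force: 61.2
```

jog_arm([
  [[0,0,0,8],[0,0,0,16],[0,0,0,24],[0,0,0,32],[0,0,0,40]],
])

```text
time: 13.15
position: [0.5757, 0.2122, 0.29]
tool_rot: [[0.359, 0.933, 0.003], [0.933, -0.359, 0.003], [0.004, 0.001, -1.0]]
ft_force: [0.8, 5.9, 2.7]
width: 0.0127
grip_force: 61.2
```

jog_arm([
  [[0,0,0,8],[0,0,0,16],[0,0,0,24],[0,0,0,32],[0,0,0,40]],
])

```text
time: 13.65
position: [0.5757, 0.2123, 0.29]
tool_rot: [[0.875, 0.484, 0.003], [0.484, -0.875, 0.003], [0.004, -0.002, -1.0]]
ft_force: [0.7, 6.3, 2.9]
width: 0.0129
grip_force: 61.2
```

jog_arm([
  [[0,0,0,8],[0,0,0,16],[0,0,0,22],[0,0,0,22],[0,0,0,22]],
])

```text
time: 14.15
position: [0.5757, 0.2122, 0.29]
tool_rot: [[0.992, 0.127, 0.003], [0.127, -0.992, 0.004], [0.003, -0.003, -1.0]]
ft_force: [0.3, 5.4, 2.7]
width: 0.0127
grip_force: 61.2
```

```bash
python3 - <<'E'
from h import *
go(.576,.2115,.286,0); print(monitor.get_obs()['torque'],monitor.get_obs()['q'])
w=grab('wrist','w6.png')
E
```

```text
t 14.15 pos [0.5757 0.2122 0.29  ] th -82.73 tilt [ 0.003   0.0035 -1.    ] w 0.012713691346384776 gf 61.15025281906128 F [0.31 5.39 2.68]
jog [0.2 0.8 4. ] -82.73
[ 1.01172128  0.09841622 -0.07550041] [16.76188744 20.61132543 73.29251287  0.14484297 85.87410509 99.48110645]
```

View pics/w6.png

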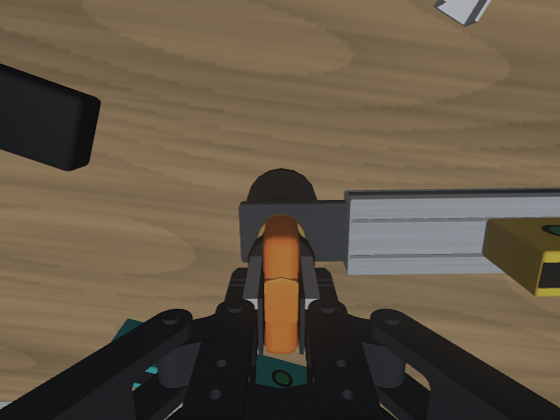

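The bar has turned with the fingers and stands vertical at (282,290). Release, lift and look at the bubble.

jog_arm([
  [[0,0,0,0],[0,0,0,0],[0,0,0,0],[0,0,0,0]],
], claw=60)

```text
time: 14.6
position: [0.5756, 0.211, 0.2882]
tool_rot: [[0.992, 0.126, -0.0], [0.126, -0.992, -0.0], [-0.0, 0.0, -1.0]]
ft_force: [0.3, 0.4, 0.6]
width: 0.0602
grip_force: 0.0
```

jog_arm([
  [[0,0,-30,0],[0,0,-60,0],[0,0,-90,0],[3,30,-90,0],[3,60,-90,0]],
])

```text
time: 15.1
position: [0.5862, 0.1518, 0.3796]
tool_rot: [[0.992, 0.127, 0.003], [0.127, -0.992, 0.0], [0.003, -0.0, -1.0]]
ft_force: [0.8, -0.0, 0.6]
width: 0.06
grip_force: 0.0
```

jog_arm([
  [[0,40,0,0],[0,80,0,0],[0,120,0,0],[0,130,0,0],[0,130,0,0]],
])

```text
time: 15.6
position: [0.6026, 0.0215, 0.3781]
tool_rot: [[0.992, 0.123, -0.0], [0.123, -0.992, 0.0], [-0.0, -0.0, -1.0]]
ft_force: [0.6, -0.4, 0.0]
width: 0.0602
grip_force: 0.0
```

```bash
cat >> h.py <<'E'
def bub(save):
    w=grab('wrist',save); f=w['frame']; P=cloud(w); z=P[:,:,2]
    # unwarp: sample along level centreline at z=.119 plane
    m=(z>0.112)&(z<0.13)&(abs(P[:,:,0]-.604)<.04)&(P[:,:,1]<.12)&(P[:,:,1]>-.1);p=P[m]
    r=cv2.minAreaRect((p[:,:2]*1000).astype(np.float32)); print('level',r,np.median(p[:,2]))
    a=np.radians(8.2); e=np.array([-np.sin(a),np.cos(a),0]); n=np.array([np.cos(a),np.sin(a),0]); c=np.array([r[0][0]/1e3,r[0][1]/1e3,.119])
    s=np.arange(-32,32.1,.5); t=np.arange(-6,6.1,1)
    X=c+e*s[:,None,None]/1e3+n*t[None,:,None]/1e3
    C=(X-w['o'])@w['Rc']; u=C[...,0]/C[...,2]*w['fx']+w['cx']; v=C[...,1]/C[...,2]*w['fy']+w['cy']
    I=cv2.remap(f,u.astype(np.float32),v.astype(np.float32),cv2.INTER_LINEAR).astype(int)
    B=I[...,2].mean(1); V=I.max(2).mean(1)
    b=s[B>95]; d=s[V<100]; print('bubble',b.min(),b.max(),(b.min()+b.max())/2,'dark',d)
E
python3 - <<'E'
from h import *
go(.603,.0237,.3,8); bub('w7.png')
E
```

```text
t 15.6 pos [0.6026 0.0215 0.3781] th -82.92 tilt [-2.e-04  1.e-04 -1.e+00] w 0.06015346443269523 gf 0.0 F [ 0.55 -0.36  0.  ]
jog [ 0.7 -2.1 78.1] -90.92
level ((603.6991577148438, 23.6895751953125), (22.835391998291016, 159.7511444091797), 7.963918685913086) 0.12171115878334435
bubble -6.5 6.0 -0.25 dark [-32.  -31.5 -31.  -30.5 -30.  -29.5 -10.   -9.5  -9.    8.5   9.    9.5
  29.   29.5  30.   30.5  31.   31.5  32. ]
```

View pics/w7.png

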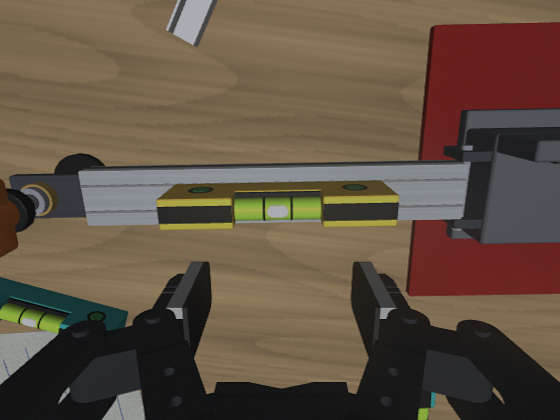

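The bubble at (277,210) is centred between the lines, within 0.3 mm. Close the fingers and press down on the middle of the level.

jog_arm([
  [[1,-2,0,0],[1,-2,0,0],[1,-2,20,0],[1,-2,45,0],[1,-2,60,0]],
], claw=0)

```text
time: 16.15
position: [0.6029, 0.0263, 0.3161]
tool_rot: [[0.992, 0.127, -0.002], [0.127, -0.992, 0.0], [-0.002, -0.0, -1.0]]
ft_force: [-0.4, 0.1, -0.9]
width: 0.0001
grip_force: 0.0
```

jog_arm([
  [[0,0,10,0],[0,0,16,0],[0,0,18,0],[0,0,18,0],[0,0,18,0]],
])

```text
time: 16.65
position: [0.6034, 0.0251, 0.3012]
tool_rot: [[0.992, 0.126, 0.002], [0.126, -0.992, 0.0], [0.002, 0.0, -1.0]]
ft_force: [0.7, 0.8, -0.1]
width: -0.0001
grip_force: 0.0
```

jog_arm([
  [[0,0,1,0],[0,0,2,0],[0,0,3,0],[0,0,3,0],[0,0,3,0]],
])

```text
time: 17.15
position: [0.6032, 0.0251, 0.2972]
tool_rot: [[0.992, 0.126, -0.0], [0.126, -0.992, 0.0], [-0.0, -0.0, -1.0]]
ft_force: [0.2, -0.2, -0.7]
width: 0.0001
grip_force: 0.0
```

jog_arm([
  [[0,0,1,0],[0,0,2,0],[0,0,2,0],[0,0,2,0]],
])

```text
time: 17.55
position: [0.6033, 0.0252, 0.2951]
tool_rot: [[0.992, 0.126, -0.0], [0.126, -0.992, 0.0], [-0.0, -0.0, -1.0]]
ft_force: [-0.1, -0.0, 0.1]
width: -0.0001
grip_force: 0.0
```

jog_arm([
  [[0,0,1,0],[0,0,1,0],[0,0,1,0]],
])

```text
time: 17.85
position: [0.6033, 0.0251, 0.2942]
tool_rot: [[0.992, 0.126, -0.0], [0.126, -0.992, 0.0], [-0.0, -0.0, -1.0]]
ft_force: [0.8, 0.4, 0.5]
width: 0.0002
grip_force: 0.0
```

jog_arm([
  [[0,0,0.5,0],[0,0,0.5,0],[0,0,0.5,0]],
])

```text
time: 18.15
position: [0.6033, 0.0251, 0.2937]
tool_rot: [[0.992, 0.126, 0.0], [0.126, -0.992, 0.0], [0.0, -0.0, -1.0]]
ft_force: [0.1, 0.1, 0.7]
width: -0.0003
grip_force: 0.0
```

jog_arm([
  [[0,0,0.5,0],[0,0,0.5,0],[0,0,0.5,0]],
])

```text
time: 18.45
position: [0.6033, 0.0251, 0.2935]
tool_rot: [[0.992, 0.126, 0.001], [0.126, -0.992, 0.0], [0.001, -0.0, -1.0]]
ft_force: [-0.8, 0.3, 2.9]
width: 0.0
grip_force: 1.0
```

jog_arm([
  [[0,0,0.5,0],[0,0,0.5,0],[0,0,0.5,0]],
])

```text
time: 18.75
position: [0.6033, 0.0252, 0.2935]
tool_rot: [[0.992, 0.126, 0.001], [0.126, -0.992, 0.0], [0.001, 0.0, -1.0]]
ft_force: [-1.6, 1.0, 5.1]
width: 0.0001
grip_force: 2.6
```

jog_arm([
  [[0,0,0.5,0],[0,0,0.5,0],[0,0,0.5,0]],
])

```text
time: 19.05
position: [0.6033, 0.0252, 0.2935]
tool_rot: [[0.992, 0.126, 0.001], [0.126, -0.992, 0.0], [0.001, 0.0, -1.0]]
ft_force: [-2.5, 0.8, 8.2]
width: 0.0
grip_force: 3.7
```

One more step for about 11 N, then let the bubble settle.

jog_arm([
  [[0,0,0.5,0],[0,0,0.5,0],[0,0,0.5,0],[0,0,0.5,0],[0,0,0.5,0]],
])

```text
time: 19.55
position: [0.6034, 0.0252, 0.2935]
tool_rot: [[0.992, 0.126, 0.002], [0.126, -0.992, 0.0], [0.002, 0.0, -1.0]]
ft_force: [-3.2, -0.4, 9.8]
width: 0.0005
grip_force: 4.7
```

jog_arm([
  [[0,0,0,0],[0,0,0,0],[0,0,0,0],[0,0,0,0],[0,0,0,0]],
])

```text
time: 20.05
position: [0.6033, 0.0252, 0.2935]
tool_rot: [[0.992, 0.126, 0.002], [0.126, -0.992, 0.0], [0.002, 0.0, -1.0]]
ft_force: [-3.5, 0.3, 10.1]
width: 0.0001
grip_force: 4.7
```

jog_arm([
  [[0,0,0,0],[0,0,0,0],[0,0,0,0],[0,0,0,0],[0,0,0,0]],
])

```text
time: 20.55
position: [0.6034, 0.0252, 0.2935]
tool_rot: [[0.992, 0.126, 0.002], [0.126, -0.992, 0.0], [0.002, 0.0, -1.0]]
ft_force: [-3.4, 0.3, 8.6]
width: -0.0
grip_force: 4.7
```

```bash
python3 - <<'E'
from h import *
w=grab('wrist','w8.png'); P=cloud(w); z=P[:,:,2]
m=(z>0.112)&(z<0.13)&(abs(P[:,:,0]-.604)<.03)&(P[:,:,1]<.12)&(P[:,:,1]>-.1);p=P[m]
print(cv2.minAreaRect((p[:,:2]*1000).astype(np.float32)),np.polyfit(p[:,1],p[:,2],1),monitor.get_obs()['ft_force'])
E
```

```text
((603.9053955078125, 23.618385314941406), (23.37821388244629, 160.73770141601562), 8.27265453338623) [0.00023507 0.12058676] [-3.42098704  0.75040784  9.70515699]
```

View pics/w8.png

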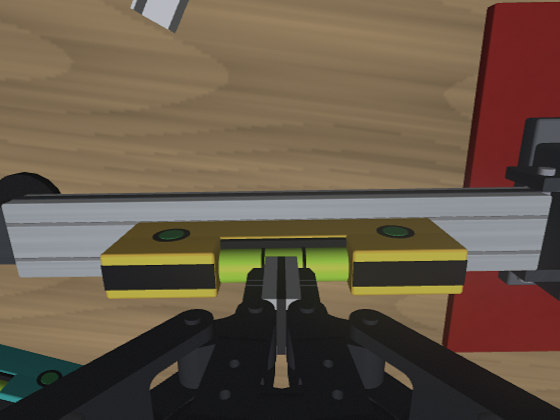

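The fingers press on the middle of the level at (282,265) with about 10 N, and the level lies flat and straight on the rail. Handing in.

```bash
python3 -c "
from bench import finish_job
print(finish_job())"
```

```text
the job is handed in; nothing more can be done
None
```

The job is handed in at about 20 s. The level stands at the middle of the rail, pressed down with about 10 N, and the knob is turned and let go. The bubble was centred within about 0.3 mm just before pressing; the fingers then hid it, but the level still measured flat. The hand-in gave no verdict.

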